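# Walk a die block round to the welding fence

### The arm

A 6-joint arm with a two-finger parallel gripper is mounted at the origin on the work surface. World frame = base frame: x ahead of the robot, y to its left, z up, the work surface at z = 0. Lengths are in m, angles in rad, forces in N, time in s.
With the tool pointing down it reaches from about 0.375 to 0.975 m from the base axis. Payload 3.8 kg.
Tool frame: the origin (TCP) lies on the centre line of the jaws, within the pads' length; the fingertips stand 17 mm ahead of it and the grasp point (between the pads) lies 2 mm behind it (bot.tip_extent is the distance from the TCP to the fingertips, in m); z points along the fingers, y is the line along which they close (so a half turn about z gives the same grasp; the last joint's range is limited). The gripper opens to 85 mm and grips with 20 to 120 N. Pads are 22 mm wide; open, the fingers measure 114 mm over their backs; the gripper's body (76 mm by 85 mm) begins 54 mm behind the grasp point. The pads swing forward as they close: fully open they stand 13 mm farther back than shut.
Start: joints at [-1.262, 0.264, 1.604, -0, 1.274, -0.037], TCP at [0.229, -0.635, 0.248] pointing down, gripper open.
Joint ranges: [-2.63, 2.63], [-0.94, 2.18], [0.31, 2.57], [-1.31, 4.45], [0, 2.66], [-2.55, 2.55]. Speed limits (rad/s): [2.57, 2.57, 3.14, 3.14, 3.14, 3.14].

### API

Orientations are given as a rotation vector (axis times angle).
In Python, from workcell import readout, read_camera, finish_job, bot gives the robot as it stands.
- The arm moves only by the tool jog_arm, never from a script. Its argument "deltas" is one flat list of numbers, 7 for each row, row after row: the shift along the tool's x, y, z in m, then the turn, a rotation vector about the tool's x, y, z in degrees, then the gripper command: -1 is shut, 1 is fully open, values between are in proportion. A call has 1 to 8 rows; each row is the pose to reach, as a shift and turn from the pose commanded when the call began, along the tool's axes at that moment; what a row does not reach only later rows make up. A row lasts 1/10 s, in which the tool goes at most 50 mm and 8.59 degrees, less where a joint would pass 70% of its speed; a pose out of reach is approached as far as the arm can. A call with a gripper value outside its range is refused whole. The fingers move at their own pace and stop on an object; "squeeze" is the grip in N (left out, the last holds). Time passes only in rows, so rows that repeat a pose let the fingers close. It gives the time, the measured TCP pose, the force, the opening and the grip force at its end, in the units of the state.
- readout.read_state(): the state, without advancing time (a new reading comes with each control period).
- read_camera(name): name is "scene" or "top" or "wrist"; returns a dict with "color" (384x512x3 uint8, blue, green, red), "fx", "fy", "cx", "cy" (pixels), "origin" and "attitude" of the camera in the world. Camera axes: x right, y down, z forward; pixel columns grow to the right and rows downward; lengths in m; the calibration is good to about 2 mm. A picture is of the moment at which its call begins. There is no depth.
- finish_job(): hands the job in; it is judged then, once.
The state is a dict: "time": time; "q": joint angles; "joint_vel": joint speeds; "joint_torque": joint torques, N m; "tool_pos": TCP position; "tcp_rot": TCP orientation; "wrist_force": force on the tool from outside, world axes, zero at the start; "torque": the same for the moment, N m; "width": opening from 0.0 (shut) to 1.0 (fully open); "grip_force": force on a finger pad.
Only numpy, scipy, OpenCV 4.12 (cv2) and the standard library are available. Lean on these libraries where they do the work, as an engineer would, in place of code of your own. Each camera call takes 0.05 s, during which the arm holds its last target. There are 200 camera calls.

### The job

The aluminium die block lies turned away from the fence on the welding table. Without grasping or lifting it, walk it round with the fingertips by pushing at its corners (alternate ones, so that it does not wander off) until a long side (either one) faces the fence, and then push it up flat against the fence between its two end lugs. Do not let the block touch the fence or the lugs while it is still askew, keep it flat on the table, and leave the hammer, pipe stub and L-shaped plate where they are.

Things in the scene. Friction and masses are not known exactly. Their poses are not given: they have to be found in the camera images.
- die_block: Heavy plain aluminium block, 90 (its x) by 120 (its y) by 36 mm high, about 0.95 kg (varies by a fifth or so), loose, lying flat; its two long sides are the faces at x = +45 and x = -45 mm and are alike. Top: one dark groove along y and four dark bolt holes (shallow marks, nothing to catch). Origin: centre of its underside, z up. It slides on the table with friction and stops when no longer pushed.
- fence: Fixed grey steel angle, 300 mm long (along its y) and 30 mm high, bolted to the table; it reaches 50 mm behind its face. Origin: on the front face at table level, midway between the lugs. Its x axis points into the fence, away from the robot's side; the block comes from -x. At each end a steel lug stands 15 mm out of the face (towards -x), 30 mm high, 20 mm wide; between the lugs there are 210 mm of clear face (y from -105 to +105 mm).
- pipe_stub: Loose upright steel pipe ring, 48 mm across, 50 mm high, beside the work near the +y end of the fence; leave alone. Origin: centre of its underside.
- gusset: Loose L-shaped flat steel plate, 12 mm thick, legs about 70 and 85 mm, lying beside the work on the +y side; leave alone. Origin: underside, near the middle of its 70 x 30 mm leg (along its x); the other leg (30 mm wide) runs to its +y at x = -20 mm, as far as y = 85 mm.
- chipping_hammer: Loose hammer, 220 mm long, lying beside the work on the -y side of the fence; leave alone. Origin: underside, middle of its length, its x axis along the handle towards the head, which is 88 mm across (along y) and 26 mm high.
Mind the look-alikes: they are no part of the job. Of the things that look like the die_block, take the one that is farthest from the robot's base at the start.

How it is judged:
By the outcome, as a careful person would: the job done as asked, in the order asked, and still so for the second after the job is handed in, with the robot touching nothing.
It also fails if it takes over 64 s, if anything falls off the work surface, if the arm or the gripper's body presses on something with over 40 N, if the wrist force passes 120 N, or if a joint passes its speed limit or range.

## Working session

There is one attempt and no reset: what is moved stays moved. The work goes in short steps, Python scripts to look and compute and a tool call to move; the robot and the scene stay as the last step left them, time stands still between calls to the robot, and variables do not carry over. Pictures are saved under pics/ and viewed, at most 10 in all, crops included, and the job is handed in when it is done.

Besides the shell and the picture viewer there is one more tool, called after "Request:" by a JSON object that holds its "op" and its "data". jog_arm: Moves the arm, as the interface text tells. Its arguments: {"type":"object","properties":{"deltas":{"type":"array"},"squeeze":{"type":"number"}},"required":["deltas"]}

```bash
mkdir -p pics; ls
python3 - <<'E'
from workcell import readout, read_camera, bot
import cv2
s=readout.read_state();print(s)
for n in("top","scene"):
    c=read_camera(n);cv2.imwrite(f"pics/{n}0.png",cv2.resize(c["color"],(768,576)));print(n,{k:v for k,v in c.items() if k!="color"})
E
```

```text
pics
{'time': 0.0, 'q': array([-1.26190165e+00,  2.64774061e-01,  1.60539886e+00,  4.71778949e-06,
        1.27368566e+00, -3.68955185e-02]), 'joint_vel': array([0.00093401, 0.00080149, 0.00208615, 0.00101421, 0.00095535,
       0.00127762]), 'joint_torque': array([ 2.23402429e-03, -5.15103328e+01, -3.67314863e+01,  2.11807774e-04,
        1.30324109e-02,  7.81906124e-06]), 'tool_pos': array([ 0.228574  , -0.63437649,  0.24693447]), 'tcp_rot': array([-3.09254235e+00, -5.40075423e-01,  4.75215309e-04]), 'wrist_force': array([0.1219745 , 0.30328893, 0.93589839]), 'torque': array([0.0320414 , 0.00398996, 0.04039622]), 'grip_force': 0.0, 'width': 1.0001705909686942}
top {'fx': 473.1072705293417, 'fy': 473.1072705293417, 'cx': 260.2130306079841, 'cy': 193.2816110093798, 'origin': array([0.35522933, 0.00984618, 1.21470332]), 'attitude': array([-2.19274128,  2.19159682, -0.11186891])}
scene {'fx': 353.97536266530255, 'fy': 353.97536266530255, 'cx': 256.59821438160844, 'cy': 195.07516783206765, 'origin': array([1.14184077, 0.55696783, 0.65802887]), 'attitude': array([-1.05386551, -2.22104411,  1.1635669 ])}
```

View pics/top0.png

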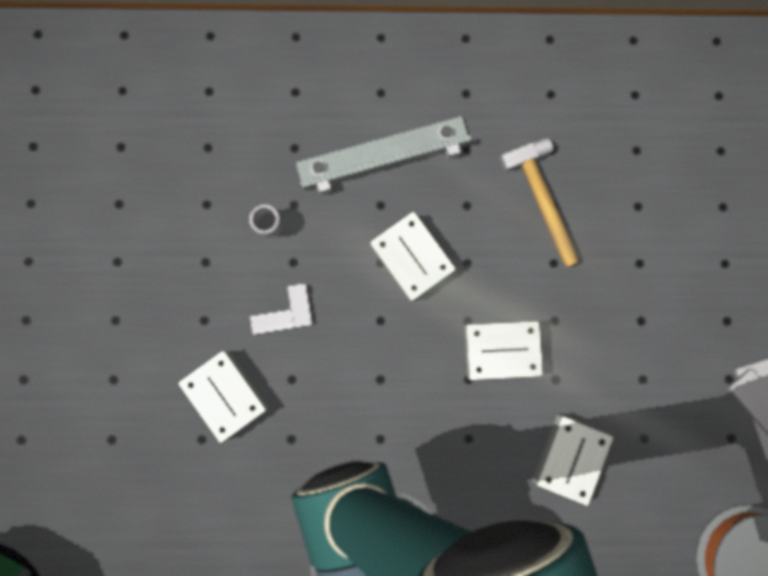

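View pics/scene0.png

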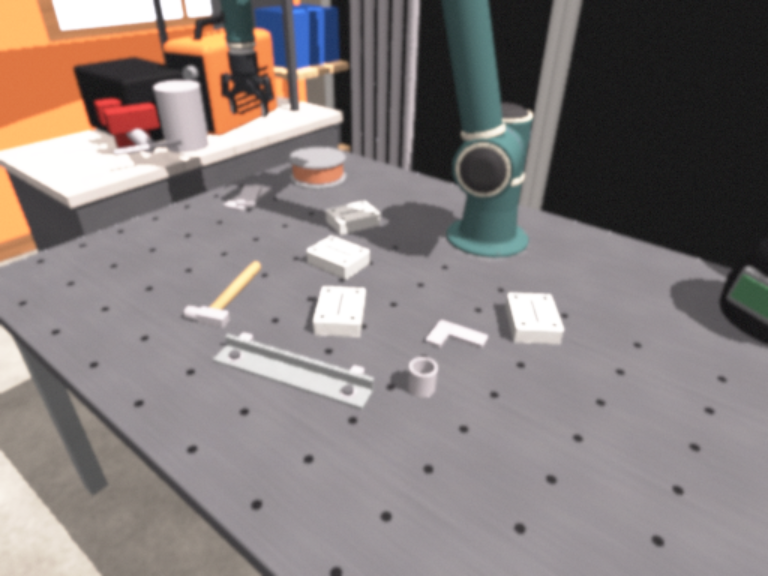

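The top view shows the upright blocks at (412,256), (222,396), (504,350) and (575,460) of 768x576. The fence runs from (300,175) to (465,130) with its lugs at (323,186) and (454,149). The hammer is on the right, and the pipe (265,218) and gusset (285,312) are on the left. The nearest block to the fence looks like the target.

```bash
cat > h.py <<'E'
import numpy as np, cv2
from scipy.spatial.transform import Rotation as R
from workcell import readout, read_camera, finish_job, bot
def cast(c,px,z):
    px=np.atleast_2d(np.asarray(px,float))
    d=np.c_[(px[:,0]-c["cx"])/c["fx"],(px[:,1]-c["cy"])/c["fy"],np.ones(len(px))]
    d=d@R.from_rotvec(c["attitude"]).as_matrix().T
    return (c["origin"]+d*((z-c["origin"][2])/d[:,2])[:,None])[:,:2]
def white(img,t=200):
    return cv2.inRange(img,(t,t,t),(255,255,255))
def blocks(c,t=200,amin=1200):
    m=cv2.morphologyEx(white(c["color"],t),cv2.MORPH_CLOSE,np.ones((5,5)))
    out=[]
    for k in cv2.findContours(m,cv2.RETR_EXTERNAL,cv2.CHAIN_APPROX_NONE)[0]:
        if cv2.contourArea(k)<amin: continue
        p=cast(c,k[:,0],.036)
        (x,y),(w,h),a=cv2.minAreaRect((p*1000).astype(np.float32))
        if w>h: w,h,a=h,w,a+90   # a: direction of short side (block x)
        out.append((x,y,w,h,(a+90)%180-90))
    return out
E
python3 - <<'E'
from h import *
c=read_camera("top"); im=c["color"]
cv2.imwrite("pics/fence.png",cv2.resize(im[60:220,150:400],(800,512),interpolation=cv2.INTER_CUBIC))
for b in blocks(c): print(np.round(b,1), np.hypot(b[0],b[1]))
for p in [(20,20),(110,100),(260,110),(250,95),(275,170),(215,125),(303,99),(190,190)]: print(p,im[p[1],p[0]])
E
```

```text
[273.7 260.2  88.9 118.9 -54.1] 377.66817950555975
[ 348.8 -205.7   88.1  120.2    2.9] 404.9198911678364
[506.7 -53.3  89.4 118.9 -54.5] 509.53857048882185
(20, 20) [89 89 88]
(110, 100) [104 103 103]
(260, 110) [69 68 67]
(250, 95) [173 179 169]
(275, 170) [159 166 164]
(215, 125) [223 224 225]
(303, 99) [222 222 224]
(190, 190) [109 108 108]
```

View pics/fence.png

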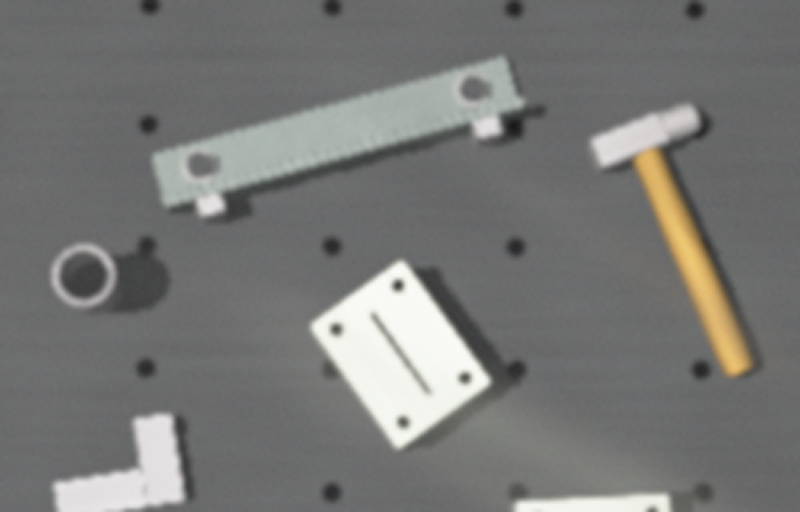

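The crop shows the fence's front top edge from about (168,207) to (522,104), with the lugs at (210,204) and (487,126). The block's outline is clean.

```bash
cat > f.py <<'E'
from h import *
c=read_camera("top"); im=c["color"].astype(int)
m=np.zeros(im.shape[:2],np.uint8)
m[60:135,190:320]=((im.min(2)>125))[60:135,190:320]*255
g=m.copy(); g[(im[...,1]-im[...,2])<4]=0
g=cv2.morphologyEx(g,cv2.MORPH_CLOSE,np.ones((3,3)))
lug=((im.min(2)>195)*255).astype(np.uint8); lug[:60]=0;lug[135:]=0;lug[:,:190]=0;lug[:,320:]=0
n,_,st,ce=cv2.connectedComponentsWithStats(lug)
L=[]
for i in range(1,n):
    if st[i,4]>15: L.append(cast(c,ce[i],.03)[0]); print(st[i],L[-1].round(4))
xs=np.arange(206,312)
pts=np.array([(x,np.where(g[:,x])[0].max()+.5) for x in xs if g[:,x].any() and not(210<x<224 or 296<x<308)])
P=cast(c,pts,.03).astype(np.float32)
for it in range(3):
    vx,vy,x0,y0=cv2.fitLine(P,cv2.DIST_HUBER,0,.01,.01).ravel()
    r=(P-[x0,y0])@[vy,-vx]; P=P[abs(r)<.003]
print(len(P),"res",r.std(),"dir",np.degrees(np.arctan2(vy,vx)),"pt",x0,y0)
u=np.array([vx,vy]); u*=np.sign(u[1])
n_=np.array([u[1],-u[0]])
p0=np.array([x0,y0]); print("lug off",[((l-p0)@n_,(l-p0)@u) for l in L])
mid=p0+u*np.mean([(l-p0)@u for l in L]); print("origin",mid,"yaw",np.degrees(np.arctan2(n_[1],n_[0])))
E
python3 f.py
```

```text
[299  97   6   5  27] [ 0.6908 -0.1235]
[212 120   7   7  32] [0.627  0.0968]
82 res 0.00076605816 dir -73.8087 pt 0.66192615 0.001539822
lug off [(np.float64(-0.007181434940487092), np.float64(-0.12811469674035844)), (np.float64(-0.006999119486907183), np.float64(0.10122087723549497))]
origin [ 0.66567576 -0.01137373] yaw 16.191298
```

```bash
cat >> h.py <<'E'
def rot(a): a=np.radians(a); return np.array([[np.cos(a),-np.sin(a)],[np.sin(a),np.cos(a)]])
def tool():
    s=readout.read_state(); M=R.from_rotvec(s["tcp_rot"]).as_matrix()
    return s,M,np.degrees(np.arctan2(M[1,0],M[0,0]))
def show(name,xy,yaw,z):   # xy in mm, z of TCP in mm -> tool-frame delta (m, deg)
    s,M,y0=tool()
    d=M.T@(np.r_[xy,z]/1000-s["tool_pos"])
    print(name,"xy",np.round(xy,1),"delta",d.round(4),"turn z %.1f"%(-((yaw-y0+180)%360-180)))
def plan(b,s,ang,n=8,lev=46,gap=15,z=28,rho=34,fh=11,stage="stand"):
    """push at long side s (+1/-1) near corner s*lev, turning block ccw by ang deg"""
    c=np.array(b[:2]); B=rot(b[4]); yaw=b[4]+180
    if stage=="stand": show("stand",c+B@[s*(45+fh+gap),s*lev],yaw,z); return
    cor=c+B@[0,-s*rho]; p=c+B@[s*(45+fh),s*lev]
    for i in range(n+1):
        a=ang*i/n; show(f"row{i}",cor+rot(a)@(p-cor),yaw+a,z)
    print("pred centre",cor+rot(ang)@(c-cor))
E
python3 -c "
from h import *
print(bot.tip_extent)
b=(506.7,-53.3,0,0,-54.5)
plan(b,1,24,z=150)"
```

```text
0.017
stand xy [585.4 -84.4] delta [ 0.5221 -0.3966  0.098 ] turn z -105.7
```

Request:
{"op": "jog_arm", "data": {"deltas": [0.522, -0.397, 0.098, 0, 0, -105.7, -1, 0.522, -0.397, 0.098, 0, 0, -105.7, -1, 0.522, -0.397, 0.098, 0, 0, -105.7, -1, 0.522, -0.397, 0.098, 0, 0, -105.7, -1, 0.522, -0.397, 0.098, 0, 0, -105.7, -1, 0.522, -0.397, 0.098, 0, 0, -105.7, -1, 0.522, -0.397, 0.098, 0, 0, -105.7, -1, 0.522, -0.397, 0.098, 0, 0, -105.7, -1], "squeeze": 20}}

```text
time: 1.0
tool_pos: [0.4445, -0.3012, 0.1889]
tcp_rot: [2.242, 2.2, 0.0]
wrist_force: [0.7, -1.1, -0.2]
width: -0.002
grip_force: 0.0
```

```bash
python3 -c "
from h import *
s,M,y=tool();print(s['tool_pos'],y,s['q'],s['width'],M[:,2])
plan((506.7,-53.3,0,0,-54.5),1,24,z=150)"
```

```text
[ 0.44451843 -0.30116233  0.18894343] 88.90346281342006 [-6.41879045e-01  4.89953241e-02  1.96396873e+00  3.75787242e-05
  1.12823445e+00 -6.22756982e-01] -0.0023016770947430266 [ 3.36032229e-04 -2.08777193e-04 -9.99999922e-01]
stand xy [585.4 -84.4] delta [0.2194 0.1367 0.0389] turn z -36.6
```

Request:
{"op": "jog_arm", "data": {"deltas": [0.219, 0.137, 0.039, 0, 0, -36.6, -1, 0.219, 0.137, 0.039, 0, 0, -36.6, -1, 0.219, 0.137, 0.039, 0, 0, -36.6, -1, 0.219, 0.137, 0.039, 0, 0, -36.6, -1, 0.219, 0.137, 0.039, 0, 0, -36.6, -1, 0.219, 0.137, 0.039, 0, 0, -36.6, -1, 0.219, 0.137, 0.039, 0, 0, -36.6, -1]}}

```text
time: 1.7
tool_pos: [0.5866, -0.0858, 0.1495]
tcp_rot: [-1.442, -2.79, 0.001]
wrist_force: [-0.3, -0.1, 0.5]
width: -0.004
grip_force: 0.0
```

```bash
python3 -c "
from h import *
c=read_camera('scene');cv2.imwrite('pics/s1.png',c['color'][100:260,130:330].repeat(3,0).repeat(3,1))
plan((506.7,-53.3,0,0,-54.5),1,24,z=28)"
```

```text
stand xy [585.4 -84.4] delta [0.0026 0.0013 0.1217] turn z -0.2
```

View pics/s1.png

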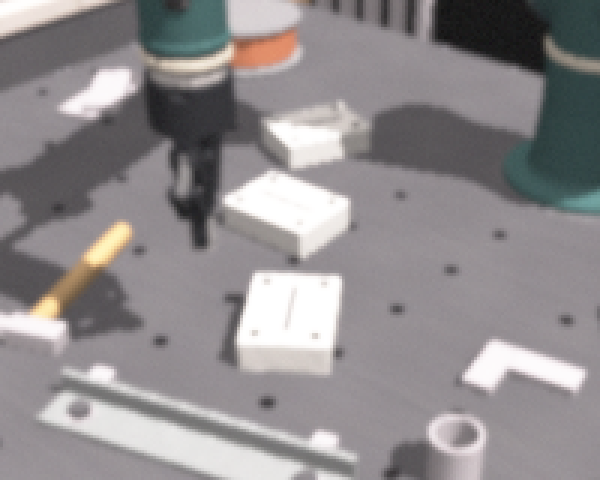

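The closed fingertip, at (200,240), stands above the table beside the block's fence-side face. The space below it is clear, so I can descend.

Request:
{"op": "jog_arm", "data": {"deltas": [0, 0, 0.05, 0, 0, 0, -1, 0, 0, 0.09, 0, 0, 0, -1, 0.001, 0.001, 0.122, 0, 0, 0, -1, 0.002, 0.001, 0.122, 0, 0, 0, -1]}}

```text
time: 2.15
tool_pos: [0.5803, -0.0864, 0.0233]
tcp_rot: [-1.446, -2.778, 0.005]
wrist_force: [-1.3, -0.3, -0.8]
width: -0.001
grip_force: 0.0
```

```bash
python3 -c "
from h import *
b=blocks(read_camera('top'));print(np.round(b,1))
plan((506.7,-53.3,0,0,-54.5),1,24,z=28,stage='p')"
```

```text
[[273.8 260.2  90.1 120.2 -53.8]]
row0 xy [576.7 -72.2] delta [ 0.0151  0.0033 -0.0019] turn z -0.5
row1 xy [576.5 -67.1] delta [ 0.0194  0.0061 -0.0019] turn z -3.5
row2 xy [576. -62.] delta [ 0.0239  0.0087 -0.0019] turn z -6.5
row3 xy [575.3 -56.9] delta [ 0.0284  0.011  -0.0019] turn z -9.5
row4 xy [574.4 -51.9] delta [ 0.0331  0.0131 -0.0018] turn z -12.5
row5 xy [573.1 -46.9] delta [ 0.0378  0.0149 -0.0018] turn z -15.5
row6 xy [571.6 -42. ] delta [ 0.0427  0.0165 -0.0018] turn z -18.5
row7 xy [569.9 -37.2] delta [ 0.0476  0.0178 -0.0018] turn z -21.5
row8 xy [567.9 -32.5] delta [ 0.0526  0.0189 -0.0018] turn z -24.5
pred centre [496.27637672 -43.74850904]
```

Request:
{"op": "jog_arm", "data": {"deltas": [0.015, 0.003, -0.002, 0, 0, -0.5, -1, 0.019, 0.006, -0.002, 0, 0, -3.5, -1, 0.024, 0.009, -0.002, 0, 0, -6.5, -1, 0.028, 0.011, -0.002, 0, 0, -9.5, -1, 0.033, 0.013, -0.002, 0, 0, -12.5, -1, 0.038, 0.015, -0.002, 0, 0, -15.5, -1, 0.043, 0.0165, -0.002, 0, 0, -18.5, -1, 0.048, 0.018, -0.002, 0, 0, -21.5, -1]}}

```text
time: 3.0
tool_pos: [0.5759, -0.0356, 0.034]
tcp_rot: [0.895, 3.003, 0.002]
wrist_force: [3.2, -0.6, -1.2]
width: 0.004
grip_force: 1.1
```

Request:
{"op": "jog_arm", "data": {"deltas": [0, 0, 0, 0, 0, 0, -1, -0.02, 0, 0, 0, 0, 0, -1, -0.03, 0, 0, 0, 0, 0, -1, -0.035, 0, -0.05, 0, 0, 0, -1, -0.035, 0, -0.1, 0, 0, 0, -1, -0.035, 0, -0.15, 0, 0, 0, -1]}}

```text
time: 3.6
tool_pos: [0.6021, -0.0551, 0.1822]
tcp_rot: [-0.903, -3.009, -0.0]
wrist_force: [0.5, -0.0, -0.3]
width: 0.001
grip_force: 0.0
```

```bash
python3 -c "
from h import *
c=read_camera('top');cv2.imwrite('pics/t1.png',c['color'][60:260,150:400].repeat(3,0).repeat(3,1))
b=blocks(c);print(np.round(b,1))"
```

```text
[[ 273.9  260.2   89.8  119.8  -54. ]
 [ 349.1 -209.9   89.2  112.2    2.9]]
```

View pics/t1.png

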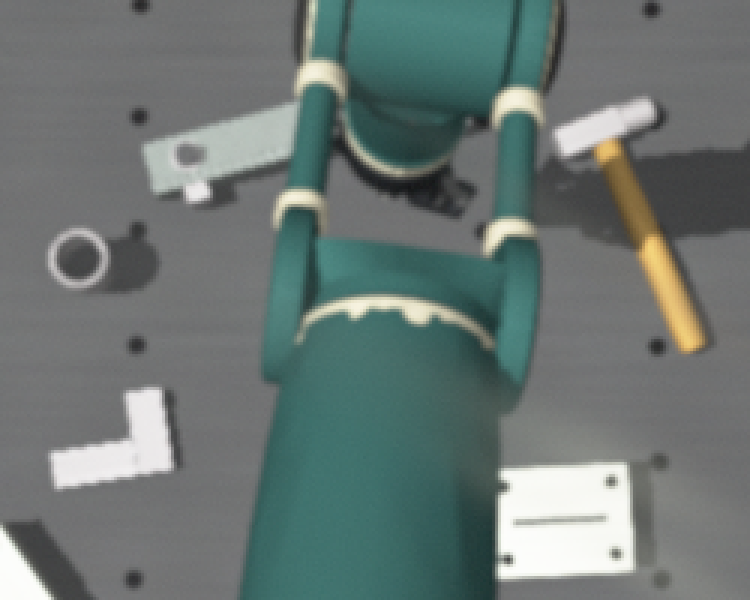

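The arm hides the block in the top view, so I'll look with the scene and wrist cameras.

```bash
python3 -c "
from h import *
a=read_camera('scene');b=read_camera('wrist');print(b['fx'],b['origin'],b['attitude'])
cv2.imwrite('pics/sw.png',np.vstack([a['color'][150:310,130:386].repeat(2,0).repeat(2,1)[:290],cv2.resize(b['color'],(512,384))[:300]]))
x=a['color'];np.save('a.npy',x);g=x[170:235,190:260].min(2);print(g[::6,::6])"
```

```text
320.00175304709705 [ 0.55102584 -0.01956435  0.31640113] [2.54690748 1.3705739  0.20529223]
[[143  74 150 166 253 255 255 253 255 237 146 146]
 [144 122 154 132 146 150 229 253 235 204 144 144]
 [146 148 147 144 144 133 145 230 160 147 149 148]
 [150 145 146 142 146 144 127 141 148 144 146 145]
 [147 148 142 147 246 254 255 255 253 147 141 144]
 [149 148 142  82 228 255 255 255 255 251 145 147]
 [147 147 145 109 122 255 255 230 255 255 149 147]
 [146 150 149 147  89 255 253 255 255 254 218 146]
 [148 148 150 150  90 199 227 226 224 224 180 147]
 [142 147 146 146 132 162 217 191 164 152 149 147]
 [144 145 147 144 143 143 143 148 151 151 150 145]]
```

View pics/sw.png

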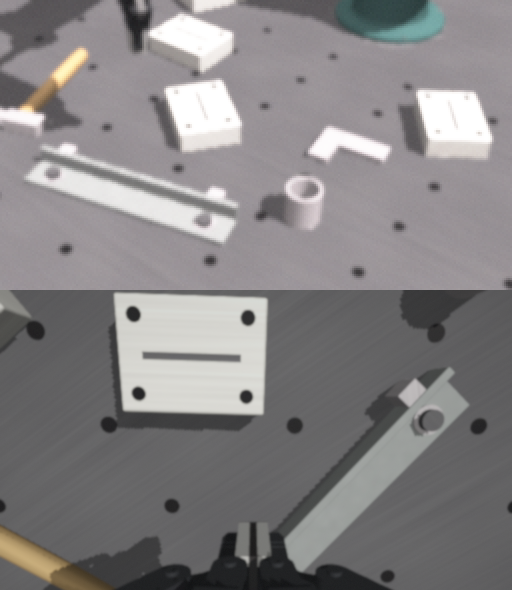

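The wrist view shows the block clearly at (190,353) in the stacked picture, and the fence on the right. I'll measure with the wrist camera.

```bash
cat >> h.py <<'E'
def near(ref=(500,-45)):
    c=read_camera("wrist")
    bs=[b for b in blocks(c,170,3000) if np.hypot(b[0]-ref[0],b[1]-ref[1])<80 and 110<b[3]<130]
    for b in bs:
        n=rot(16.2).T@(np.array(b[:2])-[665.7,-11.4]); print("block",np.round(b,1),"in fence",n.round(1),"dyaw %.1f"%(b[4]-16.2))
    return bs[0]
E
python3 -c "
from h import *
b=near()
s,M,y=tool();print(s['tool_pos'],y)
plan(b,-1,24,z=120)"
```

```text
block [500.9 -43.   88.7 118.6 -35. ] in fence [-167.1   15.6] dyaw -51.2
[ 0.60395788 -0.05527621  0.18347562] 146.61213607218622
stand xy [416.3 -39.9] delta [ 0.1654 -0.0906  0.0624] turn z 1.6
```

Request:
{"op": "jog_arm", "data": {"deltas": [0.04, -0.022, 0.01, 0, 0, 1.6, -1, 0.083, -0.045, 0.02, 0, 0, 1.6, -1, 0.125, -0.068, 0.03, 0, 0, 1.6, -1, 0.165, -0.091, 0.04, 0, 0, 1.6, -1, 0.165, -0.091, 0.09, 0, 0, 1.6, -1, 0.165, -0.091, 0.13, 0, 0, 1.6, -1, 0.165, -0.091, 0.152, 0, 0, 1.6, -1, 0.165, -0.091, 0.153, 0, 0, 1.6, -1]}}

```text
time: 4.6
tool_pos: [0.4089, -0.0395, 0.0227]
tcp_rot: [-0.941, -2.987, 0.002]
wrist_force: [-0.7, 0.1, -0.1]
width: -0.002
grip_force: 0.0
```

```bash
python3 -c "
from h import *
s,M,y=tool();print(s['tool_pos'],y,s['q'])
plan((500.9,-43,0,0,-35),-1,30,n=10,z=28,stage='p')"
```

```text
[ 0.40888087 -0.03945885  0.0226908 ] 145.03115443287544 [-1.56877224e-01  4.47956278e-02  2.33307045e+00  3.03720856e-05
  7.74267700e-01 -1.11739569e+00]
row0 xy [428.6 -48.6] delta [-0.0214  0.0038 -0.0055] turn z 0.0
row1 xy [430.5 -53.3] delta [-0.0256  0.001  -0.0056] turn z -3.0
row2 xy [432.6 -58. ] delta [-0.03   -0.0016 -0.0056] turn z -6.0
row3 xy [435.  -62.5] delta [-0.0346 -0.0039 -0.0056] turn z -9.0
row4 xy [437.6 -66.9] delta [-0.0392 -0.0061 -0.0057] turn z -12.0
row5 xy [440.4 -71.2] delta [-0.044  -0.0079 -0.0057] turn z -15.0
row6 xy [443.5 -75.3] delta [-0.0488 -0.0096 -0.0057] turn z -18.0
row7 xy [446.7 -79.2] delta [-0.0537 -0.0109 -0.0058] turn z -21.0
row8 xy [450.2 -83. ] delta [-0.0587 -0.012  -0.0058] turn z -24.0
row9 xy [453.8 -86.6] delta [-0.0638 -0.0129 -0.0059] turn z -27.0
row10 xy [457.6 -90. ] delta [-0.0689 -0.0135 -0.0059] turn z -30.0
pred centre [517.43830358 -49.01945023]
```

```bash
python3 -c "
from h import *
read_camera('top');read_camera('top')
s,M,y=tool();print(s['tool_pos'],y)
plan((500.9,-43,0,0,-35),-1,30,n=10,z=28,stage='p')"
```

```text
[ 0.41291202 -0.04007224  0.02592571] 145.04490827853613
row0 xy [428.6 -48.6] delta [-0.0177  0.0021 -0.0021] turn z 0.0
row1 xy [430.5 -53.3] delta [-0.022  -0.0008 -0.0021] turn z -3.0
row2 xy [432.6 -58. ] delta [-0.0264 -0.0034 -0.0022] turn z -6.0
row3 xy [435.  -62.5] delta [-0.0309 -0.0057 -0.0022] turn z -9.0
row4 xy [437.6 -66.9] delta [-0.0356 -0.0079 -0.0022] turn z -12.0
row5 xy [440.4 -71.2] delta [-0.0404 -0.0097 -0.0022] turn z -15.0
row6 xy [443.5 -75.3] delta [-0.0452 -0.0114 -0.0022] turn z -18.0
row7 xy [446.7 -79.2] delta [-0.0501 -0.0127 -0.0022] turn z -21.0
row8 xy [450.2 -83. ] delta [-0.0551 -0.0138 -0.0022] turn z -24.0
row9 xy [453.8 -86.6] delta [-0.0602 -0.0147 -0.0022] turn z -27.0
row10 xy [457.6 -90. ] delta [-0.0652 -0.0153 -0.0023] turn z -30.0
pred centre [517.43830358 -49.01945023]
```

Request:
{"op": "jog_arm", "data": {"deltas": [-0.016, 0.001, 0, 0, 0, 0, -1, -0.02, -0.002, 0, 0, 0, -3, -1, -0.0245, -0.0045, 0, 0, 0, -6, -1, -0.029, -0.007, 0, 0, 0, -9, -1, -0.034, -0.009, 0, 0, 0, -12, -1, -0.0385, -0.011, 0, 0, 0, -15, -1, -0.0435, -0.0125, 0, 0, 0, -18, -1, -0.0485, -0.014, 0, 0, 0, -21, -1]}}

```text
time: 5.5
tool_pos: [0.4458, -0.0797, 0.0281]
tcp_rot: [-0.378, -3.116, -0.001]
wrist_force: [-7.4, 3.7, 7.1]
width: -0.002
grip_force: 4.2
```

```bash
python3 -c "
from h import *
s,M,y=tool();print(s['tool_pos'],y)
near()"
```

```text
[ 0.4458239  -0.0796749   0.02811165] 166.17173151807273Traceback (most recent call last):
  File "<string>", line 4, in <module>
    near()
    ~~~~^^
  File "h.py", line 42, in near
    return bs[0]
           ~~^^^
IndexError: list index out of range
```

Request:
{"op": "jog_arm", "data": {"deltas": [-0.0045, -0.003, 0, 0, 0, -3, -1, -0.009, -0.0055, 0, 0, 0, -6, -1, -0.0135, -0.008, 0, 0, 0, -9, -1, 0.01, -0.008, 0, 0, 0, -9, -1, 0.025, -0.008, -0.02, 0, 0, -9, -1, 0.025, -0.008, -0.07, 0, 0, -9, -1, 0.025, -0.008, -0.12, 0, 0, -9, -1, 0.025, -0.008, -0.16, 0, 0, -9, -1]}}

```text
time: 6.35
tool_pos: [0.4224, -0.0823, 0.192]
tcp_rot: [0.135, 3.132, -0.002]
wrist_force: [1.9, -0.4, -0.3]
width: 0.0
grip_force: 0.0
```

```bash
python3 -c "
from h import *
c=read_camera('wrist');cv2.imwrite('pics/w2.png',c['color'])
s,M,y=tool();print(s['tool_pos'],y)
near()"
```

```text
[ 0.42664823 -0.08329883  0.19901849] 175.05091758530293
block [506.  -49.4  65.  119.   -5.8] in fence [-164.     8.1] dyaw -22.0
```

```bash
python3 -c "
from h import *
plan((516,-49,0,0,-5.8),1,24,z=190)"
```

```text
stand xy [591.3 -10.4] delta [-0.1576  0.0868  0.0088] turn z 0.9
```

Request:
{"op": "jog_arm", "data": {"deltas": [-0.04, 0.022, 0.005, 0, 0, 0.9, -1, -0.08, 0.044, 0.008, 0, 0, 0.9, -1, -0.12, 0.066, 0.008, 0, 0, 0.9, -1, -0.158, 0.087, 0.008, 0, 0, 0.9, -1, -0.158, 0.087, 0.008, 0, 0, 0.9, -1]}}

```text
time: 6.95
tool_pos: [0.5908, -0.0067, 0.1797]
tcp_rot: [0.157, 3.133, 0.001]
wrist_force: [0.1, -0.5, 0.5]
width: 0.002
grip_force: 0.0
```

```bash
python3 -c "
from h import *
read_camera('top')
b=near()
s,M,y=tool();print(s['tool_pos'],y)
plan(b,1,22,z=28)"
```

```text
block [517.7 -50.8  88.8 118.8  -5. ] in fence [-153.1    3.4] dyaw -21.2
[ 0.58625464 -0.00815028  0.17899704] 174.22333108771468
stand xy [592.5 -11.2] delta [-0.0065 -0.0024  0.151 ] turn z -0.7
```

Request:
{"op": "jog_arm", "data": {"deltas": [-0.004, -0.002, 0.05, 0, 0, -0.7, -1, -0.006, -0.002, 0.1, 0, 0, -0.7, -1, -0.006, -0.002, 0.14, 0, 0, -0.7, -1, -0.006, -0.002, 0.151, 0, 0, -0.7, -1, -0.006, -0.002, 0.151, 0, 0, -0.7, -1, -0.006, -0.002, 0.151, 0, 0, -0.7, -1]}}

```text
time: 7.65
tool_pos: [0.592, -0.0113, 0.0301]
tcp_rot: [0.141, 3.135, -0.0]
wrist_force: [1.0, 0.1, 0.6]
width: -0.001
grip_force: 0.0
```

```bash
python3 -c "
from h import *
s,M,y=tool();print(s['tool_pos'],y)
plan((517.7,-50.8,0,0,-5),1,24,n=8,z=28,stage='p')"
```

```text
[ 0.59204732 -0.01130379  0.03010979] 174.83796596550127
row0 xy [577.5  -9.9] delta [0.0146 0.0001 0.0021] turn z -0.2
row1 xy [573.5  -6.7] delta [0.0189 0.0029 0.0021] turn z -3.2
row2 xy [569.3  -3.7] delta [0.0233 0.0055 0.002 ] turn z -6.2
row3 xy [565.  -1.] delta [0.0279 0.0079 0.002 ] turn z -9.2
row4 xy [560.6   1.6] delta [0.0325 0.01   0.002 ] turn z -12.2
row5 xy [556.    3.8] delta [0.0373 0.0118 0.002 ] turn z -15.2
row6 xy [551.3   5.9] delta [0.0421 0.0134 0.002 ] turn z -18.2
row7 xy [546.5   7.7] delta [0.0471 0.0148 0.002 ] turn z -21.2
row8 xy [541.6   9.2] delta [0.0521 0.0159 0.0019] turn z -24.2
pred centre [503.6673875  -52.52298816]
```

Request:
{"op": "jog_arm", "data": {"deltas": [0.0145, 0, 0.002, 0, 0, -0.2, -1, 0.019, 0.003, 0.002, 0, 0, -3.2, -1, 0.0235, 0.0055, 0.002, 0, 0, -6.2, -1, 0.028, 0.008, 0.002, 0, 0, -9.2, -1, 0.0325, 0.01, 0.002, 0, 0, -12.2, -1, 0.0375, 0.012, 0.002, 0, 0, -15.2, -1, 0.042, 0.0135, 0.002, 0, 0, -18.2, -1, 0.047, 0.015, 0.002, 0, 0, -21.2, -1]}}

```text
time: 8.45
tool_pos: [0.5491, 0.0085, 0.03]
tcp_rot: [-0.441, 3.101, -0.002]
wrist_force: [2.5, 2.2, -2.1]
width: -0.001
grip_force: 1.3
```

Request:
{"op": "jog_arm", "data": {"deltas": [0, 0, 0, 0, 0, 0, -1, -0.015, 0, 0, 0, 0, 0, -1, -0.025, 0, -0.02, 0, 0, 0, -1, -0.025, 0, -0.07, 0, 0, 0, -1, -0.025, 0, -0.12, 0, 0, 0, -1, -0.025, 0, -0.17, 0, 0, 0, -1, -0.025, 0, -0.17, 0, 0, 0, -1, -0.025, 0, -0.17, 0, 0, 0, -1]}}

```text
time: 9.25
tool_pos: [0.5714, 0.015, 0.2004]
tcp_rot: [-0.436, 3.104, -0.002]
wrist_force: [-0.4, -1.2, -0.8]
width: -0.003
grip_force: 0.0
```

```bash
python3 -c "
from h import *
b=near()
s,M,y=tool();print(s['tool_pos'],y)
F=rot(16.2);c=np.array(b[:2])
show('push stand',c+F@[-(45+11+30),0],196.2,180)"
```

```text
block [504.7 -49.7  88.7 119.   13.7] in fence [-165.3    8.1] dyaw -2.5
[0.56973572 0.01510289 0.19775526] -163.9855086794943
push stand xy [422.1 -73.7] delta [ 0.1664 -0.0446  0.0173] turn z -0.2
```

Request:
{"op": "jog_arm", "data": {"deltas": [0.042, -0.011, 0, 0, 0, -0.2, 0.4, 0.084, -0.022, 0, 0, 0, -0.2, 0.4, 0.126, -0.034, 0.01, 0, 0, -0.2, 0.4, 0.166, -0.045, 0.02, 0, 0, -0.2, 0.4, 0.166, -0.045, 0.07, 0, 0, -0.2, 0.4, 0.166, -0.045, 0.12, 0, 0, -0.2, 0.4, 0.166, -0.045, 0.165, 0, 0, -0.2, 0.4, 0.166, -0.045, 0.172, 0, 0, -0.2, 0.4]}}

```text
time: 10.1
tool_pos: [0.4147, -0.0724, 0.0177]
tcp_rot: [0.441, -3.097, -0.008]
wrist_force: [-0.6, -0.3, -0.5]
width: 0.7
grip_force: 0.0
```

```bash
python3 -c "
from h import *
read_camera('top');a=read_camera('scene')
s,M,y=tool();print(s['tool_pos'],y,s['width'],s['wrist_force'])
cv2.imwrite('pics/s3.png',a['color'][130:310,130:380].repeat(3,0).repeat(3,1))
F=rot(16.2);print(F.T@(s['tool_pos'][:2]*1000-[665.7,-11.4]))"
```

```text
[ 0.41930709 -0.0732893   0.02185083] -163.7518771979317 0.701272929097296 [0.40889531 0.12088289 0.11606996]
[-253.87612445    9.3095282 ]
```

View pics/s3.png

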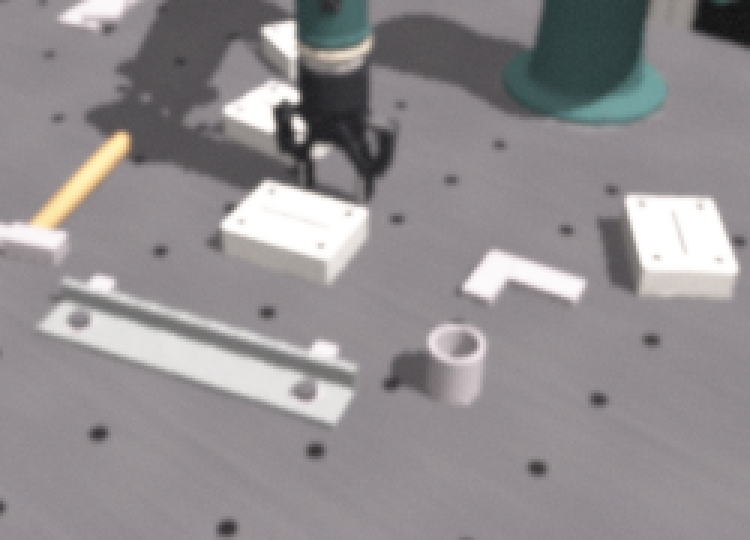

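The open fingers, at (305,180) and (365,195), stand low behind the block's back face with nothing in the way. I'll push part of the way to square the block, then check it.

Request:
{"op": "jog_arm", "data": {"deltas": [-0.015, 0, 0, 0, 0, 0, 0.4, -0.025, 0, 0, 0, 0, 0, 0.4, -0.035, 0, 0, 0, 0, 0, 0.4, -0.045, 0, 0, 0, 0, 0, 0.4, -0.055, 0, 0, 0, 0, 0, 0.4, -0.065, 0, 0, 0, 0, 0, 0.4, -0.075, 0, 0, 0, 0, 0, 0.4, -0.085, 0, 0, 0, 0, 0, 0.4]}}

```text
time: 11.0
tool_pos: [0.5022, -0.0502, 0.0253]
tcp_rot: [0.446, -3.104, 0.0]
wrist_force: [-11.5, -3.1, 10.7]
width: 0.694
grip_force: 6.6
```

Request:
{"op": "jog_arm", "data": {"deltas": [0, 0, 0, 0, 0, 0, 0.4, 0.015, 0, 0, 0, 0, 0, 0.4, 0.025, 0, -0.02, 0, 0, 0, 0.4, 0, 0, -0.06, 0, 0, 0, 0.4, -0.045, 0, -0.11, 0, 0, 0, 0.4, -0.095, 0, -0.16, 0, 0, 0, 0.4, -0.14, 0, -0.19, 0, 0, 0, 0.4, -0.14, 0, -0.19, 0, 0, 0, 0.4]}}

```text
time: 11.8
tool_pos: [0.6407, -0.0104, 0.218]
tcp_rot: [-0.444, 3.104, -0.001]
wrist_force: [1.0, 0.8, 0.6]
width: 0.7
grip_force: 0.0
```

```bash
python3 -c "
from h import *
read_camera('top')
b=near((580,-25))
s,M,y=tool();print(s['tool_pos'],y)
c=read_camera('wrist');cv2.imwrite('pics/w4.png',c['color'])"
```

```text
block [558.4 -31.2  88.7 118.7  16.4] in fence [-108.6   10.9] dyaw 0.2
[ 0.64485773 -0.01001564  0.22109911] -163.65348104201814
```

View pics/w4.png

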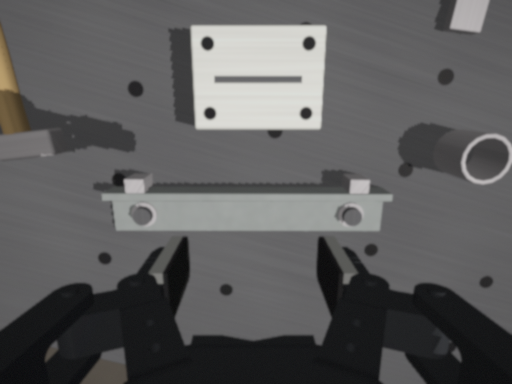

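The block at (258,78) is square to the fence, whose front top edge is at row ~193. I'll check the fence's yaw and its distance in this same view.

```bash
python3 -c "
from h import *
c=read_camera('wrist');g=cv2.GaussianBlur(c['color'].min(2),(3,3),0).astype(int)
print(g[170:212:2,250])
xs=np.arange(165,340)
pts=np.array([(x,180+np.argmax(np.diff(g[180:202,x]))+.5) for x in xs])
P=cast(c,pts,.03).astype(np.float32)
vx,vy,x0,y0=cv2.fitLine(P,cv2.DIST_HUBER,0,.01,.01).ravel()
print('rows',np.median(pts[:,1]),'dir',np.degrees(np.arctan2(vx,-vy))%180, np.degrees(np.arctan2(vy,vx)))
print('face in est. frame n',rot(16.2).T@(np.array([x0,y0])*1000-[665.7,-11.4]))
bs=blocks(c,170,3000);print(np.round(bs,1))
s,M,y=tool();F=rot(16.2)
show('stand',np.array([665.7,-11.4])+F@[-109-45-11-25,10],196.2,24)
"
```

```text
[103 103 104 104 104 103 103 103 100  82  67  71  74  75 102 147 158 157
 156 157 157]
rows 198.5 dir 16.401802 -73.59819
face in est. frame n [ 1.44705174 19.76484594]
[[558.1 -31.2  87.8 118.6  16.4]]
stand xy [480.5 -54.8] delta [0.1648 0.0024 0.1909] turn z 0.1
```

Request:
{"op": "jog_arm", "data": {"deltas": [0.045, 0.001, 0, 0, 0, 0, 0.4, 0.09, 0.002, 0, 0, 0, 0, 0.4, 0.135, 0.002, 0.01, 0, 0, 0, 0.4, 0.165, 0.002, 0.03, 0, 0, 0, 0.4, 0.165, 0.002, 0.08, 0, 0, 0, 0.4, 0.165, 0.002, 0.13, 0, 0, 0, 0.4, 0.165, 0.002, 0.175, 0, 0, 0, 0.4, 0.165, 0.002, 0.19, 0, 0, 0, 0.4]}}

```text
time: 12.8
tool_pos: [0.4713, -0.0545, 0.018]
tcp_rot: [0.442, -3.099, -0.005]
wrist_force: [-0.8, -0.1, -0.2]
width: 0.7
grip_force: 0.0
```

```bash
python3 -c "
from h import *
read_camera('top');read_camera('top')
s,M,y=tool();F=rot(16.3);print(s['tool_pos'],y,F.T@(s['tool_pos'][:2]*1000-[665.7,-11.4]),s['wrist_force'])"
```

```text
[ 0.47282774 -0.05459529  0.01954677] -163.7702866198022 [-197.2432943    12.67375668] [ 0.03445341  0.83465882 -0.76489779]
```

Request:
{"op": "jog_arm", "data": {"deltas": [-0.015, 0, -0.002, 0, 0, 0, 0.4, -0.025, 0, -0.002, 0, 0, 0, 0.4, -0.035, 0, -0.002, 0, 0, 0, 0.4, -0.045, 0, -0.002, 0, 0, 0, 0.4, -0.055, 0, -0.002, 0, 0, 0, 0.4, -0.065, 0, -0.002, 0, 0, 0, 0.4, -0.075, 0, -0.002, 0, 0, 0, 0.4, -0.08, 0, -0.002, 0, 0, 0, 0.4]}}

```text
time: 13.7
tool_pos: [0.5559, -0.0327, 0.0272]
tcp_rot: [0.446, -3.107, 0.001]
wrist_force: [-10.7, -3.4, 7.8]
width: 0.7
grip_force: 5.5
```

```bash
python3 -c "
from h import *
read_camera('top');read_camera('top')
s,M,y=tool();F=rot(16.3);print(s['tool_pos'],y,F.T@(s['tool_pos'][:2]*1000-[665.7,-11.4]),s['wrist_force'],s['torque'])"
```

```text
[ 0.55675847 -0.03258393  0.02730306] -163.67947251907876 [-110.50828578   10.24381011] [-4.50939026 -0.69854598  2.14306949] [-0.18209026  0.6593168   0.04393779]
```

Request:
{"op": "jog_arm", "data": {"deltas": [-0.002, 0, 0, 0, 0, 0, 0.4, -0.004, 0, 0, 0, 0, 0, 0.4, -0.006, 0, 0, 0, 0, 0, 0.4, -0.007, 0, 0, 0, 0, 0, 0.4, -0.008, 0, 0, 0, 0, 0, 0.4, -0.009, 0, 0, 0, 0, 0, 0.4, -0.01, 0, 0, 0, 0, 0, 0.4, -0.01, 0, 0, 0, 0, 0, 0.4]}}

```text
time: 14.6
tool_pos: [0.5638, -0.0303, 0.0272]
tcp_rot: [0.445, -3.105, 0.0]
wrist_force: [-11.1, -3.7, 10.0]
width: 0.702
grip_force: 5.9
```

```bash
python3 -c "
from h import *
s,M,y=tool();F=rot(16.3);print(s['tool_pos'],y,F.T@(s['tool_pos'][:2]*1000-[665.7,-11.4]),s['wrist_force'],s['torque'])"
```

```text
[ 0.56379441 -0.03032172  0.02720127] -163.67539407964858 [-103.12021935   10.44034014] [-11.14666429  -3.681067     9.96363726] [-0.53912044  1.70215341 -0.0304261 ]
```

Not touching yet: the force is still only sliding friction. I'll creep on.

Request:
{"op": "jog_arm", "data": {"deltas": [-0.001, 0, 0, 0, 0, 0, 0.4, -0.002, 0, 0, 0, 0, 0, 0.4, -0.003, 0, 0, 0, 0, 0, 0.4, -0.004, 0, 0, 0, 0, 0, 0.4, -0.004, 0, 0, 0, 0, 0, 0.4]}}

```text
time: 15.1
tool_pos: [0.5673, -0.0293, 0.0272]
tcp_rot: [0.445, -3.104, 0.0]
wrist_force: [-12.0, -4.0, 10.2]
width: 0.698
grip_force: 6.5
```

Request:
{"op": "jog_arm", "data": {"deltas": [-0.001, 0, 0, 0, 0, 0, 0.4, -0.002, 0, 0, 0, 0, 0, 0.4, -0.003, 0, 0, 0, 0, 0, 0.4, -0.003, 0, 0, 0, 0, 0, 0.4]}}

```text
time: 15.5
tool_pos: [0.5673, -0.0293, 0.0272]
tcp_rot: [0.445, -3.098, 0.001]
wrist_force: [-21.3, -6.0, 18.1]
width: 0.7
grip_force: 11.1
```

Request:
{"op": "jog_arm", "data": {"deltas": [-0.001, 0, 0, 0, 0, 0, 0.4, -0.002, 0, 0, 0, 0, 0, 0.4, -0.002, 0, 0, 0, 0, 0, 0.4]}}

```text
time: 15.8
tool_pos: [0.5673, -0.0292, 0.0269]
tcp_rot: [0.445, -3.094, 0.001]
wrist_force: [-26.1, -10.0, 21.1]
width: 0.699
grip_force: 13.7
```

Hard stop, so the block is seated. I'll back off, rise and check.

Request:
{"op": "jog_arm", "data": {"deltas": [0.01, 0, 0, 0, 0, 0, 0.4, 0.03, 0, 0, 0, 0, 0, 0.4, 0.04, 0, -0.02, 0, 0, 0, 0.4, 0.02, 0, -0.06, 0, 0, 0, 0.4, -0.02, 0, -0.11, 0, 0, 0, 0.4, -0.06, 0, -0.16, 0, 0, 0, 0.4, -0.08, 0, -0.19, 0, 0, 0, 0.4, -0.08, 0, -0.19, 0, 0, 0, 0.4]}}

```text
time: 16.6
tool_pos: [0.6583, -0.0039, 0.2249]
tcp_rot: [-0.444, 3.094, -0.004]
wrist_force: [0.9, 0.9, 0.3]
width: 0.701
grip_force: 0.0
```

```bash
python3 -c "
from h import *
read_camera('top');c=read_camera('wrist');cv2.imwrite('pics/w5.png',c['color'])
near((620,-20));s,M,y=tool();print(s['tool_pos'])"
```

```text
block [620.9 -11.8  89.5 119.2  16.4] in fence [-43.1  12.1] dyaw 0.2
[ 0.65230939 -0.00463392  0.21751501]
```

View pics/w5.png

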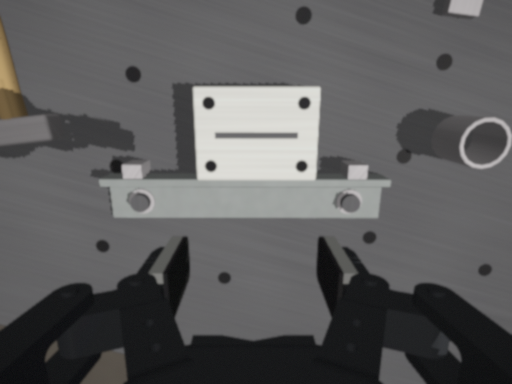

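The block sits flush on the fence (edge at row ~180), between the lugs at (135,170) and (357,170). The pipe and the hammer look untouched.

```bash
python3 -c "
from workcell import finish_job
print(finish_job())"
```

```text
the job is handed in; nothing more can be done
None
```

The die block was turned round by corner pushes, now sits flat against the fence between the lugs (measured within about 0.2° of the fence), and the job is handed in after about 17 s.

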